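Hang the rinsed tumbler and jigger on the draining pegs

TASK

The rinsed steel tumbler and the jigger are standing mouth-down on the wet counter where they cannot drain. Hang both on the white draining stand, the tumbler on its free tall peg and the jigger, wide mouth down, on its short peg: slide each on gently until the inside of its bottom rests on the end of the peg, then let go, so that it hangs there by itself with its rim clear of the tray and rail. Leave the tumbler that already hangs there and everything else on the counter where it is.

Things in the scene. Friction and masses are not known exactly. Their poses are not given: they have to be found in the camera images.
- rack: White steel draining stand, fixed: drip tray 200 (x) by 360 (y) by 18 mm high and, at x = +60 mm, a square rail 20 by 20 mm along y, top 44 mm above the counter, carrying three bare steel pegs at y = -120, 0, +120 mm; which place has which peg varies. Origin: centre of the tray's underside; z up, y along the row. Turned by up to 0.18 rad.
- tall_peg: The free tall peg, fixed: round steel wire 8 mm thick with a ball end 12 mm across, 131 mm long from foot to tip. It leans 30 degrees from vertical, tip towards the stand's -x (roughly to the robot): it points along (-0.5, 0, 0.866) in its own frame. Origin: its foot, in the middle of the rail, 34 mm above the counter; axes parallel to the stand's.
- tall_peg_tip (a point): Tip (outermost point of the ball end, on the peg's axis) of the free tall peg, 147 mm above the counter; axes parallel to the stand's.
- short_peg: The short peg, fixed, free: same wire, ball end and lean as the tall one but only 87 mm long; too short for a tumbler. Origin: its foot, as for the tall peg; axes parallel to the stand's.
- short_peg_tip (a point): Tip (outermost point of the ball end) of the short peg, 109 mm above the counter; axes parallel to the stand's.
- tumbler: Steel tumbler to be hung, standing mouth-down: round, slightly tapered, 95 mm high, 68 mm across outside at the mouth, 54 mm at the closed bottom (now on top), wall 3 mm, inside depth 91 mm, about 130 g. Origin: centre of the mouth; +z points from the mouth to the closed bottom, up while it stands mouth-down.
- tumbler_in (a point): Centre of the tumbler's inside bottom, 91 mm from the mouth along its z axis.
- jigger: Steel bar jigger (hourglass double cup) to be hung, standing on its wide mouth, 88 mm high, 80 g. Wide cup: outside 46 mm across at the mouth, 26 mm at the waist (62 mm up), wall 2.5 mm, inside 58 mm deep, 41 mm wide at the mouth, 22 mm at its bottom. Waist band 29 mm across, 58 to 66 mm up. Small cup: opens up to 36 mm across. Origin: centre of the wide mouth; +z to the small mouth.
- jigger_in (a point): Centre of the inside bottom of the jigger's wide cup, 58 mm from the wide mouth along its z axis.
- hung_tumbler: A second tumbler of the same kind that already hangs on the other tall peg of the stand; leave it. Origin: centre of its mouth, z towards its bottom.
- salt_cellar: Round glass salt cellar with hinged wooden lid, 78 mm across, 70 mm high, standing among the things to be hung; leave it. Origin: centre of its underside.
- bitters_bottle: Small amber glass bottle, 48 mm across, 150 mm high; leave it. Origin: centre of its underside.
- tea_tin: Round grey tin, 72 mm across, 110 mm high; leave it. Origin: centre of its underside.
- espresso_cup: White ceramic espresso cup standing mouth-up, 62 mm across, 58 mm high, handle at its +y; leave it. Origin: centre of its underside.
- muddler: Dark wooden muddler standing upright, 38 mm across the foot, 165 mm high; leave it. Origin: centre of its underside.
- bar_spoon: Steel spoon 190 mm long lying along its x axis; leave it. Origin: centre of its underside.
Things that resemble listed ones, but are neither listed nor needed, are in the scene too. What is shaped like the jigger but green or red is not meant.

How it is judged (in metres and radians):
At the end, for the whole second after the job is handed in: The tumbler hangs mouth-down on the free tall peg and the jigger, wide mouth down, on the short peg: the peg's tip is inside the cup and within 6 mm of its inside bottom (and within 24 mm, jigger 15 mm, of the centre of that bottom); both are at rest, clear of the tray and rail, and released (z of tall_peg_tip in the frame of tumbler above 0.085 m and distance between tall_peg_tip and tumbler_in below 0.024 m and angle between each of tumbler, jigger's own z axis and vertical below 1 rad and linear speed of each of tumbler, jigger below 0.02 m/s and angular speed of each of tumbler, jigger below 0.3 rad/s and contact force between each of tumbler, jigger and rack below 0.05 N and contact force between each of tumbler, jigger and the fingers below 0.05 N and z of short_peg_tip in the frame of jigger above 0.052 m and distance between short_peg_tip and jigger_in below 0.015 m); the robot touches nothing.
It fails at once if the tumbler is dropped or rammed onto the peg (more than 40 N) (contact force between tumbler and tall_peg above 40 N).
It fails at once if the jigger is dropped or rammed onto the peg (more than 40 N) (contact force between jigger and short_peg above 40 N).
It fails at once if the tumbler that already hangs is pushed (more than 15 mm) (distance of hung_tumbler from where it was at the start of the episode above 0.015 m).
It fails at once if another thing on the counter is disturbed (moved more than 20 mm) (distance of any of salt_cellar, bitters_bottle, tea_tin, espresso_cup, muddler, bar_spoon from where it was at the start of the episode above 0.02 m).
It also fails if it takes over 72 s, if anything falls off the work surface, if the arm or the gripper's body presses on something with over 40 N, if the wrist force passes 120 N, or if a joint passes its speed limit or range.

ROBOT

A 6-joint arm with a two-finger parallel gripper is mounted at the origin on the work surface. World frame = base frame: x ahead of the robot, y to its left, z up, the work surface at z = 0. Lengths are in mm, angles in rad, forces in N, time in s.
With the tool pointing down it reaches from about 350 to 975 mm from the base axis. Payload 7.1 kg.
Tool frame: the origin (TCP) lies midway between the tips of the shut fingers; the grasp point (between the pads) lies 19 mm behind it (ctrl.grip_depth is the distance from the TCP to the grasp point, in mm); z points along the fingers, y is the line along which they close (so a half turn about z gives the same grasp; the last joint's range is limited). The gripper opens to 88 mm and grips with 3 to 60 N. Pads are 20 mm wide; open, the fingers measure 115 mm over their backs; the gripper's body (75 mm by 178 mm) begins 61 mm behind the grasp point.
Start: joints at [1.137, 0.423, 1.63, -0, 1.089, -0.019], TCP at [251.847, 571.995, 222.675] pointing down, gripper open.
Joint ranges: [-3, 3], [-0.9, 2.11], [0.09, 2.58], [-1.31, 4.45], [0.11, 2.69], [-2.54, 2.54]. Speed limits (rad/s): [2.39, 2.39, 3.01, 3.14, 3.14, 3.14].

INTERFACE

Orientations are given as a rotation vector (axis times angle).
In Python, from workcell import ctrl, cams gives the robot as it stands.
- The arm moves only by the tool move_arm, never from a script. Its argument "steps" is a list of rows, each a list of 3 entries, a list of its own where there are three numbers: the shift along the tool's x, y, z in units of 25 mm (1.0 is 25 mm), then the turn about the tool's z in units of 5 degrees (1.0 is 5 degrees), then the closure, from 0 (fully open) to 1 (shut). A call has 1 to 20 rows; each row shifts and turns the commanded pose from where the row before left it, along the tool's axes as they then stand; what a row does not reach is not made up. A row lasts 1/12 s, in which the tool goes at most 41.7 mm and 7.16 degrees, less where a joint would pass 70% of its speed; a pose out of reach is approached as far as the arm can. A call is refused whole if a number of a shift passes 1 or a number of a turn 1, either way. A call with a gripper value outside its range is refused whole. The fingers move at their own pace and stop on an object; the grip force is fixed at half the most. Time passes only in rows, so rows that do not move let the fingers close. It gives the time, the measured TCP pose, the force, the opening and the grip force at its end, in the units of the state.
- ctrl.get_obs(): the state, without advancing time (a new reading comes with each control period).
- cams.get_image(name): name is "side" or "top" or "wrist"; returns a dict with "image" (480x640x3 uint8, red, green, blue), "camera_matrix" (3x3 intrinsics, pixels), "xyz" and "rotation" of the camera in the world; the wrist camera has in their place "mount" (4x4, takes a point from camera to tool coordinates, whose origin is the TCP and whose axes are the flange's). Camera axes: x right, y down, z forward; pixel columns grow to the right and rows downward; lengths in mm; the calibration is good to about 2 mm. A picture is of the moment at which its call begins: read the wrist's pose just before it. There is no depth.
- ctrl.close_job(): hands the job in; it is judged then, once.
Trained networks look in the newest picture that a camera, given by its name, has taken for a name from the list of things; names that differ only in an ending like _2 or _b are one class to them, and where a whole thing is asked for, a point or a joint stands for the part that bears it (a point fixed in the world has none). Each returns a list of dicts, best first, with "p" (0 to 1); they miss things now and then, are a little off and sometimes report something else, mostly with a low value. They report only what shows in the picture. A call takes as long as a camera call. They do not tell look-alikes from the thing itself.
- cams.boxes_of(camera, thing): "rect" ([centre column, centre row, width, height] in pixels, round what is visible of it).
- cams.cut_out(camera, thing): "pixels" (480x640 bool, what is visible of it) and "rect" ([centre column, centre row, width, height] in pixels, round what is visible of it).
The state is a dict: "t": time; "qpos": joint angles; "qvel": joint speeds; "joint_torque": joint torques, N m; "ee_pos": TCP position; "orientation": TCP orientation; "ft_force": force on the tool from outside, world axes, zero at the start; "moment": the same for the moment, N m; "width": finger opening in mm; "grasp_force": force on a finger pad.
Only numpy, scipy, OpenCV 4.12 (cv2) and the standard library are available. Lean on these libraries where they do the work, as an engineer would, in place of code of your own. Each camera call takes 0.05 s, during which the arm holds its last target. There are 200 camera calls.

## Working session

There is one attempt and no reset: what is moved stays moved. The work goes in short steps, Python scripts to look and compute and a tool call to move; the robot and the scene stay as the last step left them, time stands still between calls to the robot, and variables do not carry over. Pictures are saved under pics/ and viewed, at most 10 in all, crops included, and the job is handed in when it is done.

Besides the shell and the picture viewer there is one more tool, called by a JSON object that holds its "method" and its "body", one argument or row to a line. move_arm: Moves the arm, as the interface text tells. Its arguments: {"type":"object","properties":{"steps":{"type":"array"}},"required":["steps"]}

```bash
mkdir -p pics; ls
cat > h.py <<'E'
from workcell import ctrl, cams
import numpy as np, cv2, pickle
from scipy.spatial.transform import Rotation as R
def save(n,img): cv2.imwrite(f'pics/{n}.png',img[:,:,::-1])
E
python3 - <<'E'
from h import *
o=ctrl.get_obs(); print({k:np.round(v,3) for k,v in o.items()})
for c in ['top','side']:
    d=cams.get_image(c); save(c,d['image']); pickle.dump(d,open(c+'.pkl','wb'))
    print(c,np.round(d['camera_matrix'],1).tolist(),np.round(d['xyz'],1),np.round(d['rotation'],3).tolist())
    for t in ['rack','tall_peg','short_peg','tumbler','jigger','salt_cellar','bitters_bottle','tea_tin','espresso_cup','muddler','bar_spoon']:
        print(t,[(round(float(b['p']),2),np.round(b['rect']).astype(int).tolist()) for b in cams.boxes_of(c,t)][:5])
E
```

```text
pics
{'t': np.float64(0.0), 'qpos': array([ 1.137,  0.424,  1.631, -0.   ,  1.089, -0.019]), 'qvel': array([-0.002, -0.001,  0.   ,  0.   , -0.001,  0.001]), 'joint_torque': array([ 2.0000e-03, -5.4462e+01, -2.7367e+01,  6.4000e-02,  2.3000e-02,
       -0.0000e+00]), 'ee_pos': array([251.637, 571.495, 221.927]), 'orientation': array([-6.470e-01, -3.074e+00,  2.000e-03]), 'ft_force': array([-0.18 , -0.203,  0.557]), 'moment': array([ 0.013, -0.053,  0.031]), 'grasp_force': np.float64(0.0), 'width': np.float64(87.87)}
top [[518.9, 0.0, 319.6], [0.0, 518.9, 235.2], [0.0, 0.0, 1.0]] [ 407.5  -39.3 1235.4] [-2.148, 2.158, -0.136]
rack [(0.8, [326, 192, 153, 95])]
tall_peg [(0.45, [324, 170, 8, 19])]
short_peg [(0.38, [376, 163, 11, 14])]
tumbler [(0.84, [328, 287, 30, 33])]
jigger [(0.89, [193, 256, 26, 26]), (0.85, [181, 221, 30, 27])]
salt_cellar [(0.76, [463, 281, 39, 29])]
bitters_bottle [(0.78, [152, 175, 30, 32])]
tea_tin [(0.88, [466, 179, 40, 41])]
espresso_cup [(0.56, [375, 162, 11, 10])]
muddler [(0.67, [531, 219, 42, 28])]
bar_spoon [(0.71, [394, 314, 68, 47])]
side [[453.3, 0.0, 316.5], [0.0, 453.3, 241.2], [0.0, 0.0, 1.0]] [ 286.7 -810.7  722.9] [-2.17, 0.393, -0.202]
rack [(0.74, [367, 286, 142, 106]), (0.56, [439, 359, 48, 65])]
tall_peg [(0.68, [367, 244, 23, 30])]
short_peg [(0.57, [439, 430, 33, 78]), (0.52, [400, 279, 16, 19])]
tumbler [(0.82, [266, 285, 27, 50]), (0.57, [370, 244, 18, 27]), (0.41, [313, 177, 15, 45])]
jigger [(0.89, [260, 211, 17, 33]), (0.85, [286, 200, 10, 30]), (0.67, [253, 197, 10, 34])]
salt_cellar [(0.69, [321, 399, 49, 58])]
bitters_bottle [(0.67, [313, 177, 17, 52])]
tea_tin [(0.84, [436, 358, 50, 65]), (0.47, [206, 226, 28, 34])]
espresso_cup [(0.88, [204, 227, 24, 30])]
muddler [(0.75, [438, 427, 35, 76])]
bar_spoon [(0.91, [255, 356, 72, 53]), (0.5, [403, 280, 12, 19])]
```

View pics/top.png

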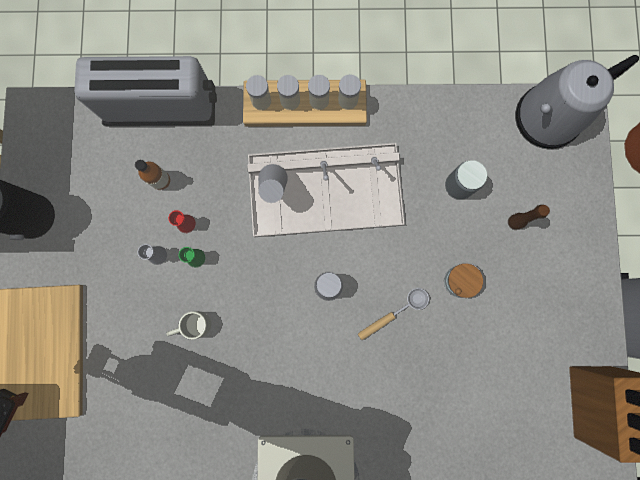

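View pics/side.png

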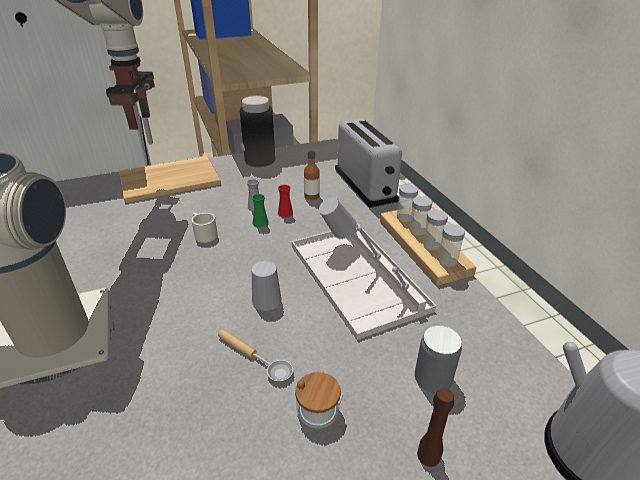

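The top view shows the tumbler at (328,287) and the rack around (326,192). The free tall peg is near (324,170), the short peg near (376,163), and the hung tumbler at (272,183). Three things are jigger-shaped: grey at (152,254), green at (191,257) and red at (181,221). The steel grey one fits the description, so I'll confirm it in a crop.

```bash
cat >> h.py <<'E'
def cam(n):
    d=pickle.load(open(n+'.pkl','rb')); r=R.from_rotvec(d['rotation']).as_matrix() if np.size(d['rotation'])==3 else np.array(d['rotation'])
    return d['camera_matrix'],np.array(d['xyz']),r
def proj(n,P):
    K,c,r=cam(n); q=(np.atleast_2d(P)-c)@r@K.T; return q[:,:2]/q[:,2:]
def ray(n,uv,z):
    K,c,r=cam(n); v=r@np.linalg.solve(K,[uv[0],uv[1],1]); return c+v*(z-c[2])/v[2]
def cone(px,py,prof,n=48):
    a=np.linspace(0,2*np.pi,n); return np.concatenate([np.c_[px+r*np.cos(a),py+r*np.sin(a),np.full(n,z)] for z,r in prof])
TUM=[(0,34),(95,27)]; JIG=[(0,23),(62,13),(88,18)]
E
python3 - <<'E'
from h import *
t=cv2.imread('pics/top.png'); s=cv2.imread('pics/side.png')
a=cv2.resize(t[135:245,240:420],None,fx=4.4,fy=4.4,interpolation=cv2.INTER_CUBIC)[:480]
b=cv2.resize(t[200:280,120:210],(135,120))
im=np.zeros((600,800,3),np.uint8); im[:a.shape[0],:a.shape[1]]=a; im[480:,:135]=b
c=cv2.resize(s[170:230,230:310],(160,120)); im[480:,150:310]=c
cv2.imwrite('pics/crop.png',im)
for n,uv,z in [('tum',(328,287),50),('jig',(152,254),44),('red',(181,221),44),('green',(191,257),44),('bottle',(152,175),75)]: print(n,ray('top',uv,z).round())
K,c,r=cam('top');print(r.round(3).tolist())
E
```

```text
tum [443. -54.  50.]
jig [521. 351.  44.]
red [597. 287.  44.]
green [513. 261.  44.]
bottle [699. 348.  75.]
[[-0.005, -0.992, 0.129], [-1.0, 0.005, 0.003], [-0.004, -0.129, -0.992]]
```

View pics/crop.png

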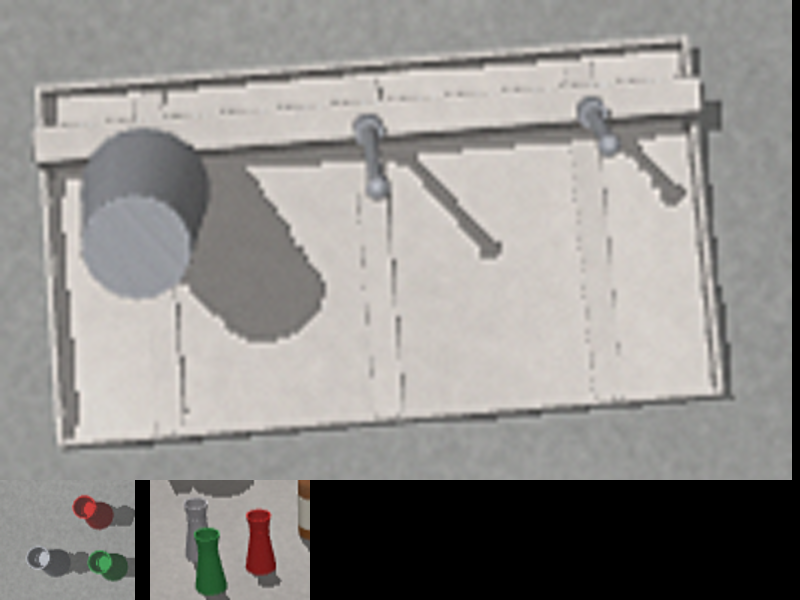

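The crop confirms it: the grey steel jigger stands to the left of the green one, with the red one above. On the rack, the hung tumbler is at the left place (+120), the tall peg is in the middle with its ball at crop (377,187), and the short peg is at -120 with its ball at crop (610,144).

```bash
cat > fit.py <<'E'
from h import *
from scipy.optimize import least_squares
px=np.array([[38,88],[686,38],[728,398],[60,446],[377,187],[610,144]])/4.4+[240,135]
A=np.array([[100,180,18],[100,-180,18],[-100,-180,18],[-100,180,18],
 [60-62.5+1*0,0,34+.866*125],[60-.5*81,-120,34+.866*81]],float)
def W(p,A): c,s=np.cos(p[2]),np.sin(p[2]); return A@np.array([[c,-s,0],[s,c,0],[0,0,1]]).T+[p[0],p[1],0]
if __name__=='__main__':
    f=lambda p:(proj('top',W(p,A))-px).ravel()
    s=least_squares(f,[620,-50,0],x_scale=[10,10,.1],loss='soft_l1'); print('rack',s.x.round(3),f(s.x).reshape(-1,2).round(1).tolist())
    print('balls side',proj('side',W(s.x,A)).round(1).tolist())
    tips=W(s.x,np.array([[60-65.5,0,147.4],[60-43.5,-120,109.3],[60-43.5,-120,34],[60-65.5,120,147.4]])); print('tips',tips.round(1).tolist())
    pickle.dump((s.x,tips),open('rack.pkl','wb'))
    for n,prof,g in [('tumbler',TUM,(443,-54)),('jigger',JIG,(521,351))]:
        m={}
        for c in ['top','side']:
            cams.get_image(c); e=proj(c,[[*g,45]])[0]
            L=cams.cut_out(c,n); b=min(L,key=lambda b:np.hypot(*(np.array(b['rect'][:2])-e)))
            m[c]=np.array(b['rect']);print(n,c,b['p'],np.round(b['rect'],1),'exp',e.round())
        def box(c,p):
            q=proj(c,cone(p[0],p[1],prof)); a,b=q.min(0),q.max(0); return np.r_[(a+b)/2,b-a]
        for cs in (['top'],['side'],['top','side']):
            h=lambda p:np.concatenate([(box(c,p)-m[c]) for c in cs])
            r=least_squares(h,g,x_scale=10,loss='soft_l1',diff_step=1e-3); print(cs,r.x.round(1),h(r.x).round(1))
E
python3 fit.py
```

```text
rack [ 6.76297e+02 -5.07980e+01  7.40000e-02] [[-0.5, -0.3], [0.6, -0.4], [-0.7, -0.8], [-0.3, 0.2], [0.6, 0.5], [0.2, 0.6]]
balls side [[356.7, 224.2], [435.7, 306.4], [356.3, 335.1], [290.4, 241.8], [358.5, 229.3], [393.9, 270.4]]
tips [[670.8, -51.2, 147.4], [701.6, -169.2, 109.3], [701.6, -169.2, 34.0], [661.9, 68.5, 147.4]]
tumbler top 0.85 [328.6 286.7  28.2  30.2] exp [328. 287.]
tumbler side 0.69 [265.6 284.7  29.7  49. ] exp [263. 286.]
['top'] [444.9 -56.3] [ 0.   0.   0.5 -1.4]
['side'] [448.  -49.7] [ 0.  -0.1  0.3  1. ]
['top', 'side'] [446.1 -54.6] [-0.7 -0.5  0.5 -1.4 -0.2  1.5  0.4  1.2]
jigger top 0.66 [151.8 254.3  31.4  18.6] exp [152. 254.]
jigger side 0.48 [251.8 194.4  13.   35.1] exp [253. 195.]
['top'] [521.4 353.1] [-0.1  0.1 -1.3  2.6]
['side'] [518.  357.8] [ 0.   0.   3.3 -2.4]
['top', 'side'] [520.2 353.7] [-0.4  0.6 -1.3  2.6  1.1  0.6  3.3 -2.4]
```

{"method": "move_arm", "body": {
  "steps": [
    [[0,0,0],-0.94,0],
    [[0,0,0],-0.94,0],
    [[0,0,0],-0.94,0],
    [[0,0,0],-0.94,0],
    [[0,0,0],-0.94,0],
    [[0,0,0],-0.94,0]
  ]
}}

```text
t: 2.1
ee_pos: [251.9, 572.0, 222.7]
orientation: [-0.128, 3.139, 0.0]
ft_force: [0.9, 0.3, 0.2]
width: 87.7
grasp_force: 0.0
```

```bash
cat >> h.py <<'E'
def go(x,y,z,o=None):
    o=o or ctrl.get_obs(); M=R.from_rotvec(o['orientation']).as_matrix()
    print('pos',o['ee_pos'].round(1),'ytool',np.degrees(np.arctan2(M[1,1],M[0,1])).round(1),'w',o['width'].round(1),'F',o['ft_force'].round(1),'t',o['t'].round(1),'units',(M.T@(np.array([x,y,z])-o['ee_pos'])/25).round(2))
E
python3 -c "
from h import *
go(520,354,150)"
```

```text
Traceback (most recent call last):
  File "h.py", line 17, in go
    print('pos',o['ee_pos'].round(1),'ytool',np.degrees(np.arctan2(M[1,1],M[0,1])).round(1),'w',o['width'].round(1),'F',o['ft_force'].round(1),'t',o['t'].round(1),'units',(M.T@(np.array([x,y,z])-o['ee_pos'])/25).round(2))
                                                                                                ^^^^^^^^^^^^^^^^
AttributeError: 'float' object has no attribute 'round'
```

```bash
sed -i "s/o\['width'\].round(1)/round(float(o['width']),1)/; s/o\['t'\].round(1)/round(float(o['t']),1)/" h.py
python3 -c "
from h import *
go(520,354,150)"
```

```text
pos [251.9 572.  222.7] ytool 94.7 w 87.7 F [0.9 0.3 0.2] t 2.1 units [-9.98 -9.56  2.91]
```

{"method": "move_arm", "body": {
  "steps": [
    [[-0.83,-0.8,0.2],0,0],
    [[-0.83,-0.8,0.2],0,0],
    [[-0.83,-0.8,0.2],0,0],
    [[-0.83,-0.8,0.2],0,0],
    [[-0.83,-0.8,0.2],0,0],
    [[-0.83,-0.8,0.2],0,0],
    [[-0.83,-0.8,0.2],0,0],
    [[-0.83,-0.8,0.2],0,0],
    [[-0.83,-0.8,0.2],0,0],
    [[-0.83,-0.8,0.2],0,0],
    [[-0.83,-0.8,0.2],0,0],
    [[-0.83,-0.8,0.2],0,0],
    [[0,0,0],0,0],
    [[0,0,0],0,0]
  ]
}}

```text
t: 3.27
ee_pos: [519.4, 350.9, 162.3]
orientation: [0.117, -3.139, 0.0]
ft_force: [0.3, 0.6, 0.4]
width: 88.0
grasp_force: 0.0
```

```bash
cat >> h.py <<'E'
def wrist(name):
    o=ctrl.get_obs(); d=cams.get_image('wrist'); T=np.eye(4); T[:3,:3]=R.from_rotvec(o['orientation']).as_matrix(); T[:3,3]=o['ee_pos']
    C=T@np.array(d['mount']); pickle.dump(dict(camera_matrix=d['camera_matrix'],xyz=C[:3,3],rotation=C[:3,:3]),open('wrist.pkl','wb')); save(name,d['image']); return d['image'].copy()
def refine(thing,prof,g,show=None):
    from scipy.optimize import least_squares
    im=wrist(show or 'w'); L=cams.cut_out('wrist',thing); e=proj('wrist',[[*g,45]])[0]
    for b in L: print(thing,round(float(b['p']),2),np.round(b['rect'],1))
    b=min(L,key=lambda b:np.hypot(*(np.array(b['rect'][:2])-e))); m=np.array(b['rect'])
    def h(p):
        q=np.clip(proj('wrist',cone(*p,prof)),[0,0],[640,480]); a,c=q.min(0),q.max(0); return np.r_[(a+c)/2,c-a]-m
    r=least_squares(h,g,x_scale=10,diff_step=1e-3); print('refined',r.x.round(1),'res',h(r.x).round(1))
    q=cone(*r.x,prof)
    for u in proj('wrist',q).astype(int): cv2.circle(im,tuple(map(int,u)),1,(255,0,255),-1)
    save((show or 'w')+'_o',im)
E
python3 -c "
from h import *
go(520,354,43)
refine('jigger',JIG,(520,354),'w1')"
```

```text
pos [519.4 350.9 162.3] ytool 94.3 w 88.0 F [0.3 0.6 0.4] t 3.3 units [-0.04  0.12  4.77]
jigger 0.88 [197.7 224.5  94.7  81.3]
jigger 0.65 [327.6 241.7  54.   83.7]
refined [524.  354.3] res [-0.1 -0.5  3.5  3.6]
```

View pics/w1_o.png

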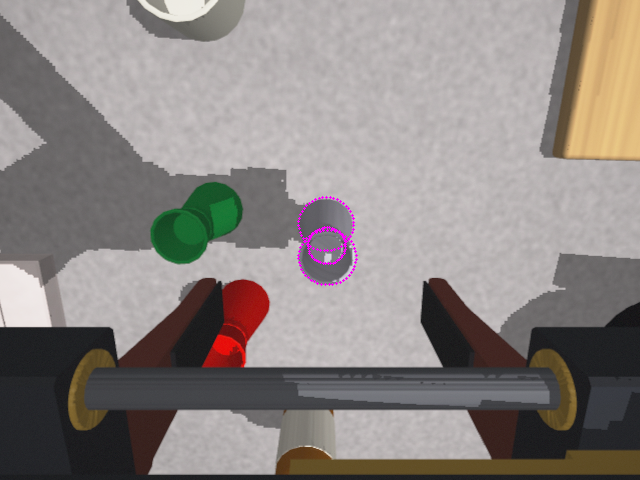

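The wrist view shows the steel jigger at (328,240), and the fitted outline matches it closely. The green one is at (197,225) and the red at (240,320), both clear of the fingers.

{"method": "move_arm", "body": {
  "steps": [
    [[-0.17,0.12,0.5],0,0],
    [[0,0,0.8],0,0],
    [[0,0,0.8],0,0],
    [[0,0,0.8],0,0],
    [[0,0,0.8],0,0],
    [[0,0,0.6],0,0],
    [[0,0,0.45],0,0],
    [[0,0,0],0,0],
    [[0,0,0],0,1],
    [[0,0,0],0,1],
    [[0,0,0],0,1],
    [[0,0,0],0,1],
    [[0,0,0],0,1],
    [[0,0,0],0,1],
    [[0,0,0],0,1],
    [[0,0,0],0,1]
  ]
}}

```text
t: 4.7
ee_pos: [522.8, 355.3, 44.1]
orientation: [-0.121, 3.139, 0.0]
ft_force: [-0.2, -0.7, -0.1]
width: 38.5
grasp_force: 0.2
```

{"method": "move_arm", "body": {
  "steps": [
    [[0,0,0],0,1],
    [[0,0,0],0,1],
    [[0,0,0],0,1],
    [[0,0,-0.3],0,1],
    [[0,0,-0.6],0,1],
    [[0,0,-1],0,1],
    [[0,0,-1],0,1],
    [[0,0,-1],0,1],
    [[0,0,-1],0,1],
    [[0,0,-0.7],0,1],
    [[0,0,0],0,1]
  ]
}}

```text
t: 5.62
ee_pos: [524.6, 356.7, 188.5]
orientation: [-0.121, 3.133, 0.006]
ft_force: [0.9, 1.0, -0.4]
width: 33.4
grasp_force: 30.0
```

```bash
python3 -c "
from h import *
go(520,-168,195)"
```

```text
pos [524.6 356.7 188.5] ytool 94.4 w 33.4 F [ 0.9  1.  -0.4] t 5.6 units [  1.8  -20.91  -0.35]
```

{"method": "move_arm", "body": {
  "steps": [
    [[0,-0.5,0],0,1],
    [[0.1,-1,0],0,1],
    [[0.1,-1,0],0,1],
    [[0.1,-1,0],0,1],
    [[0.1,-1,0],0,1],
    [[0.1,-1,0],0,1],
    [[0.1,-1,0],0,1],
    [[0.1,-1,0],0,1],
    [[0.1,-1,0],0,1],
    [[0.1,-1,0],0,1],
    [[0.1,-1,0],0,1],
    [[0.1,-1,0],0,1],
    [[0.1,-1,0],0,1],
    [[0.1,-1,0],0,1],
    [[0.1,-1,0],0,1],
    [[0.1,-1,0],0,1],
    [[0.1,-1,0],0,1],
    [[0,-1,0],0,1],
    [[0,-1,0],0,1],
    [[0,-1,0],0,1]
  ]
}}

```text
t: 7.28
ee_pos: [518.4, -135.3, 182.0]
orientation: [0.121, -3.136, -0.002]
ft_force: [0.5, -0.2, -0.1]
width: 33.0
grasp_force: 30.0
```

Run:
```python
from h import *
go(640,-169.2,195)
o=ctrl.get_obs()
d=cams.get_image('side'); im=d['image'].copy()
print([(round(float(b['p']),2),np.round(b['rect']).tolist()) for b in cams.boxes_of('side','jigger')])
x,y,z=o['ee_pos']; g=z+19-62; q=cone(x,y,[(a+g,b) for a,b in JIG])
for u in proj('side',q): cv2.circle(im,tuple(map(int,u)),0,(255,0,255),-1)
u=proj('side',[[x,y,g+40]])[0].astype(int)
c=im[max(0,u[1]-70):u[1]+60,max(0,u[0]-70):u[0]+70]; save('jg',cv2.resize(c,None,fx=4,fy=4))
```

```text
pos [ 518.4 -135.3  182. ] ytool 94.4 w 33.0 F [ 0.5 -0.2 -0.1] t 7.3 units [-4.74 -1.73 -0.54]
[(0.78, [260.0, 211.0, 12.0, 36.0]), (0.52, [284.0, 213.0, 8.0, 10.0]), (0.21, [342.0, 219.0, 30.0, 38.0])]
```

View pics/jg.png

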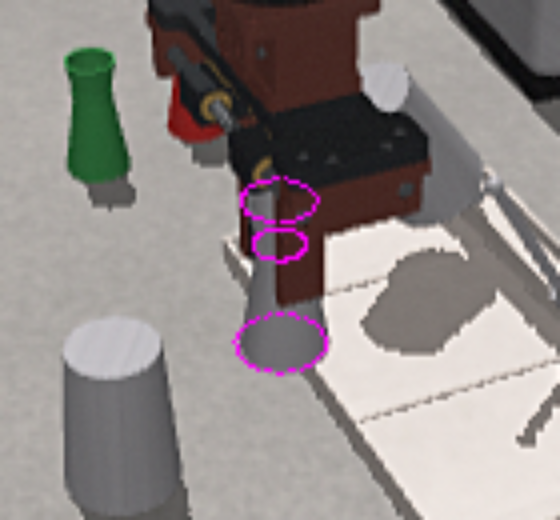

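The jigger is held upright, with its mouth at about (285,345) in the crop as predicted. I'll move it over the short peg.

{"method": "move_arm", "body": {
  "steps": [
    [[-0.5,-0.2,0],0,1],
    [[-0.8,-0.25,0],0,1],
    [[-0.9,-0.25,0],0,1],
    [[-0.9,-0.25,0],0,1],
    [[-0.9,-0.25,0],0,1],
    [[-0.9,-0.25,0],0,1],
    [[-0.9,-0.2,0],0,1],
    [[-0.7,-0.15,0],0,1],
    [[-0.5,-0.1,0],0,1],
    [[-0.3,0,0],0,1],
    [[0,0,0],0,1],
    [[0,0,0],0,1]
  ]
}}

```text
t: 8.38
ee_pos: [704.9, -166.6, 182.5]
orientation: [0.122, -3.137, -0.001]
ft_force: [-1.0, 0.2, -1.4]
width: 33.3
grasp_force: 30.0
```

Run:
```python
from h import *
go(703.5,-169.2,162)
o=ctrl.get_obs(); x,y,z=o['ee_pos']; g=z+19-62; tips=pickle.load(open('rack.pkl','rb'))[1]
out=[]
for n in ['side','top']:
    d=cams.get_image(n); im=d['image'].copy()
    for u in proj(n,cone(x,y,[(g,23)])): cv2.circle(im,tuple(map(int,u)),0,(255,0,255),-1)
    for t in tips[:2]:
        u=proj(n,[t])[0]; cv2.circle(im,tuple(map(int,u)),0,(0,255,0),-1)
    u=proj(n,[[x,y,g]])[0].astype(int); out.append(cv2.resize(im[u[1]-60:u[1]+60,u[0]-70:u[0]+70] ,(560,480))[:, 80:480])
save('pj',np.hstack(out))
im=wrist('w2')
```

```text
pos [ 704.9 -166.6  182.5] ytool 94.5 w 33.3 F [-1.   0.2 -1.4] t 8.4 units [ 0.06 -0.1   0.82]
```

View pics/pj.png

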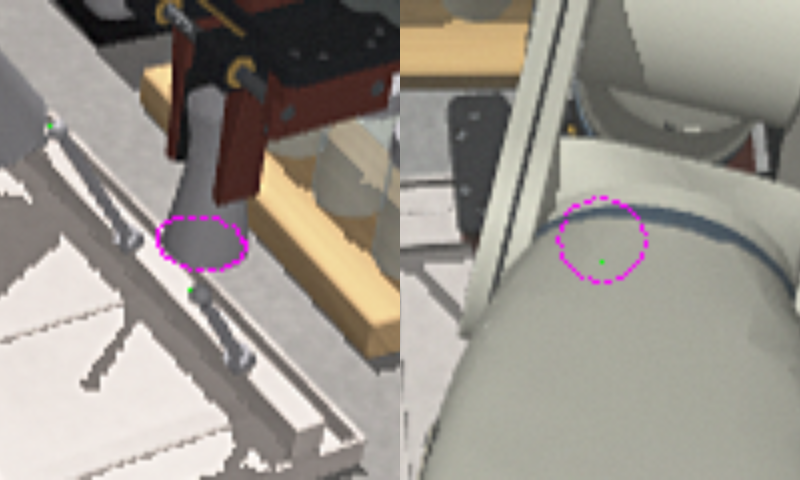

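{"method": "move_arm", "body": {
  "steps": [
    [[0,-0.1,0.3],0,1],
    [[0,0,0.4],0,1],
    [[0,0,0.4],0,1],
    [[0,0,0.3],0,1],
    [[-0.03,0,0.3],0,1],
    [[-0.03,0,0.3],0,1],
    [[-0.03,0,0.3],0,1],
    [[-0.03,0,0.3],0,1],
    [[0,0,0],0,1],
    [[0,0,0],0,1]
  ]
}}

```text
t: 9.37
ee_pos: [709.1, -169.2, 118.2]
orientation: [0.122, -3.138, -0.0]
ft_force: [-0.2, 0.4, -0.7]
width: 33.3
grasp_force: 30.0
```

{"method": "move_arm", "body": {
  "steps": [
    [[-0.03,0,0.12],0,1],
    [[-0.03,0,0.12],0,1],
    [[-0.03,0,0.12],0,1],
    [[0,0,0.06],0,1],
    [[0,0,0.04],0,1],
    [[0,0,0],0,1]
  ]
}}

```text
t: 9.87
ee_pos: [711.6, -169.2, 107.3]
orientation: [-0.122, 3.139, 0.0]
ft_force: [0.7, -0.2, -1.3]
width: 33.2
grasp_force: 30.0
```

{"method": "move_arm", "body": {
  "steps": [
    [[0.02,0,0.06],0,1],
    [[0.02,0,0.06],0,1],
    [[0.02,0,0.06],0,1],
    [[0,0,0],0,1]
  ]
}}

```text
t: 10.2
ee_pos: [710.0, -169.3, 102.9]
orientation: [-0.121, 3.139, 0.0]
ft_force: [1.1, 0.5, 0.0]
width: 33.4
grasp_force: 30.0
```

{"method": "move_arm", "body": {
  "steps": [
    [[0.02,0,0.05],0,1],
    [[0.02,0,0.05],0,1],
    [[0.02,0,0.04],0,1],
    [[0,0,0],0,1]
  ]
}}

```text
t: 10.53
ee_pos: [708.6, -169.3, 99.6]
orientation: [-0.121, 3.139, 0.0]
ft_force: [-0.6, 0.8, 2.6]
width: 33.8
grasp_force: 30.0
```

{"method": "move_arm", "body": {
  "steps": [
    [[0.01,0,0.04],0,1],
    [[0.01,0,0.04],0,1],
    [[0,0,0],0,1]
  ]
}}

```text
t: 10.78
ee_pos: [708.1, -169.2, 97.8]
orientation: [-0.121, 3.139, 0.0]
ft_force: [-0.6, 1.9, 4.0]
width: 33.4
grasp_force: 30.0
```

{"method": "move_arm", "body": {
  "steps": [
    [[0.01,0,0.04],0,1],
    [[0.01,0,0.04],0,1],
    [[0,0,0],0,1]
  ]
}}

```text
t: 11.03
ee_pos: [707.6, -169.3, 96.0]
orientation: [-0.122, 3.139, 0.0]
ft_force: [-1.3, 2.6, 5.7]
width: 33.3
grasp_force: 30.0
```

Run:
```python
from h import *
go(708,-169,95)
d=cams.get_image('side'); u=proj('side',[[705,-169,110]])[0].astype(int); save('s2',cv2.resize(d['image'][u[1]-60:u[1]+50,u[0]-60:u[0]+60],(600,550),interpolation=cv2.INTER_CUBIC))
```

```text
pos [ 707.6 -169.3   96. ] ytool 94.4 w 33.3 F [-1.3  2.6  5.7] t 11.0 units [-0.02  0.01  0.04]
```

View pics/s2.png

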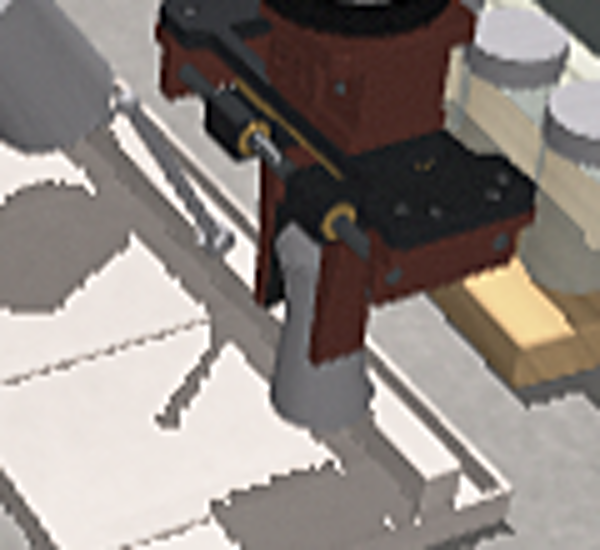

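The jigger is over the short peg and starting to tilt along it, with its mouth near crop (320,395) and clear of the rail. I'll keep pushing gently.

{"method": "move_arm", "body": {
  "steps": [
    [[0.01,-0.03,0.03],0,1],
    [[0,0,0.03],0,1],
    [[0,0,0],0,1]
  ]
}}

```text
t: 11.33
ee_pos: [707.8, -169.4, 95.7]
orientation: [-0.121, 3.138, 0.001]
ft_force: [-3.8, 5.5, 13.7]
width: 33.5
grasp_force: 30.0
```

{"method": "move_arm", "body": {
  "steps": [
    [[0,0.05,-0.05],0,1],
    [[0,0.03,0],0,1],
    [[0,0,0],0,1]
  ]
}}

```text
t: 11.58
ee_pos: [707.6, -168.8, 95.9]
orientation: [-0.122, 3.138, -0.002]
ft_force: [-0.2, 0.5, 6.5]
width: 33.5
grasp_force: 30.1
```

{"method": "move_arm", "body": {
  "steps": [
    [[0,0,0],0,0.58],
    [[0,0,0],0,0.5],
    [[0,0,0],0,0.4],
    [[0,0,0],0,0.3],
    [[0,0,0],0,0.3],
    [[0,0,0],0,0.3],
    [[0,0,0],0,0.3],
    [[0,0,0],0,0.3],
    [[0,0,0],0,0.3]
  ]
}}

```text
t: 12.33
ee_pos: [707.2, -168.3, 95.2]
orientation: [-0.122, 3.139, -0.0]
ft_force: [-0.3, -1.0, -0.0]
width: 61.4
grasp_force: 0.0
```

Run:
```python
from h import *
go(708,-169,195)
d=cams.get_image('side'); u=proj('side',[[705,-169,110]])[0].astype(int); save('s3',cv2.resize(d['image'][u[1]-60:u[1]+50,u[0]-60:u[0]+60],(600,550),interpolation=cv2.INTER_CUBIC))
```

```text
pos [ 707.2 -168.3   95.2] ytool 94.4 w 61.4 F [-0.3 -1.  -0. ] t 12.3 units [-0.03 -0.03 -3.99]
```

View pics/s3.png

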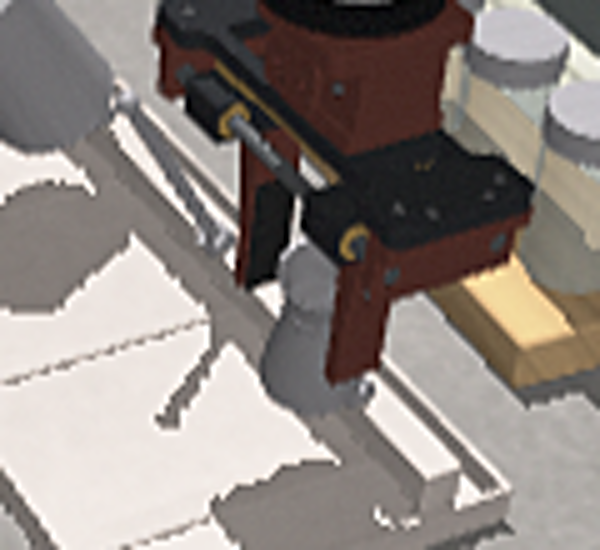

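The jigger hangs by itself on the short peg with the fingers free of it, and its mouth is near crop (310,390). I'll retreat and go to the tumbler.

{"method": "move_arm", "body": {
  "steps": [
    [[0,0,-0.2],0,0],
    [[0,0,-0.4],0,0],
    [[0,0,-0.8],0,0],
    [[0,0,-1],0,0],
    [[0,0,-1],0,0],
    [[0,0,-0.6],0,0],
    [[0.5,0.27,0],0,0],
    [[1,0.53,0],0,0],
    [[1,0.53,0],0,0],
    [[1,0.53,0],0,0],
    [[1,0.53,0],0,0],
    [[1,0.53,0],0,0],
    [[1,0.53,0],0,0],
    [[1,0.53,0],0,0],
    [[1,0.53,0],0,0],
    [[1,0.53,0],0,0],
    [[0.56,0.3,0.1],0,0],
    [[0,0,0],0,0]
  ]
}}

```text
t: 13.88
ee_pos: [443.0, -53.6, 193.1]
orientation: [0.123, -3.138, -0.001]
ft_force: [0.0, -0.3, 0.0]
width: 88.1
grasp_force: 0.0
```

```bash
python3 -c "
from h import *
go(446,-55,56)
refine('tumbler',TUM,(446,-55),'w3')
cams.get_image('top')
for t in ['jigger','tumbler']: print(t,[(round(float(b['p']),2),np.round(b['rect']).tolist()) for b in cams.boxes_of('top',t)])
"
```

```text
pos [443.  -53.6 193.1] ytool 94.5 w 88.1 F [ 0.  -0.3  0. ] t 13.9 units [-0.12 -0.07  5.48]
tumbler 0.67 [318.4 230.6  81.2 103.3]
refined [446.9 -56.1] res [ 0.  -0.3 -2.1  0.8]
jigger [(0.86, [192.0, 257.0, 27.0, 23.0]), (0.78, [377.0, 166.0, 35.0, 16.0]), (0.69, [183.0, 223.0, 30.0, 24.0])]
tumbler []
```

View pics/w3_o.png

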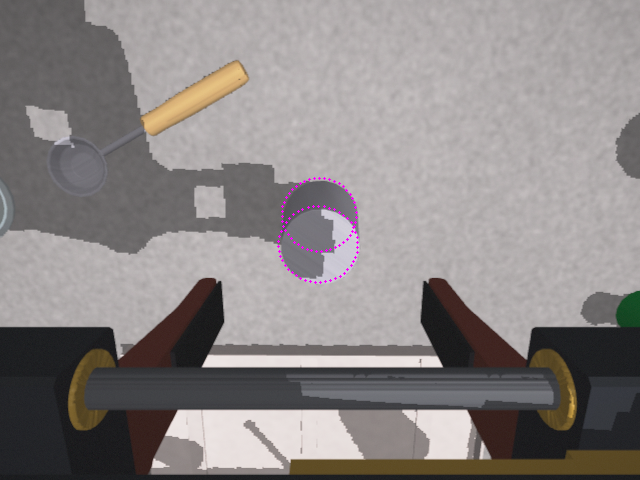

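The wrist view shows the tumbler at (319,230), and the fitted outline matches. I'll grasp it 75 mm up.

{"method": "move_arm", "body": {
  "steps": [
    [[-0.15,-0.11,0.4],0,0],
    [[0,0,0.9],0,0],
    [[0,0,1],0,0],
    [[0,0,0.8],0,0],
    [[0,0,0.8],0,0],
    [[0,0,0.8],0,0],
    [[0,0,0.5],0,0],
    [[0,0,0.28],0,0],
    [[0,0,0],0,0],
    [[0,0,0],0,1],
    [[0,0,0],0,1],
    [[0,0,0],0,1],
    [[0,0,0],0,1],
    [[0,0,0],0,1],
    [[0,0,0],0,1],
    [[0,0,0],0,1],
    [[0,0,0],0,1]
  ]
}}

```text
t: 15.55
ee_pos: [450.6, -57.1, 56.3]
orientation: [-0.122, 3.138, -0.0]
ft_force: [-1.0, 0.3, 5.8]
width: 57.2
grasp_force: 30.1
```

{"method": "move_arm", "body": {
  "steps": [
    [[0,0,-0.2],0,1],
    [[0,0,-0.5],0,1],
    [[0,0,-1],0,1],
    [[0,0,-1],0,1],
    [[0,0,-1],0,1],
    [[0,0,-1],0,1],
    [[0,0,-1],0,1],
    [[-0.35,0,-0.9],0,1],
    [[-0.8,0,-0.2],0,1],
    [[-1,-0.06,0],0,1],
    [[-1,-0.06,0],0,1],
    [[-1,-0.06,0],0,1],
    [[-1,-0.06,0],0,1],
    [[-1,-0.06,0],0,1],
    [[-1,-0.06,0],0,1],
    [[-0.9,-0.06,0],0,1],
    [[-0.6,-0.04,0],0,1],
    [[-0.4,0,0],0,1],
    [[0,0,0],0,1],
    [[0,0,0],0,1]
  ]
}}

```text
t: 17.22
ee_pos: [675.8, -51.0, 225.2]
orientation: [0.122, -3.138, -0.0]
ft_force: [0.5, 0.8, -1.1]
width: 57.0
grasp_force: 29.9
```

Run:
```python
from h import *
go(677,-51.2,222)
o=ctrl.get_obs(); x,y,z=o['ee_pos']; g=z-56.3; tips=pickle.load(open('rack.pkl','rb'))[1]
n='side'; d=cams.get_image(n); im=d['image'].copy()
for u in proj(n,cone(x-3.7,y,[(g,34)])): cv2.circle(im,tuple(map(int,u)),0,(255,0,255),-1)
for t in tips[:2]: cv2.circle(im,tuple(map(int,proj(n,[t])[0])),0,(0,255,0),-1)
u=proj(n,[[x,y,g]])[0].astype(int); save('tj',cv2.resize(im[u[1]-70:u[1]+80,u[0]-80:u[0]+110],(760,600)))
```

```text
pos [675.8 -51.  225.2] ytool 94.4 w 57.0 F [ 0.5  0.8 -1.1] t 17.2 units [-0.05 -0.01  0.13]
```

View pics/tj.png

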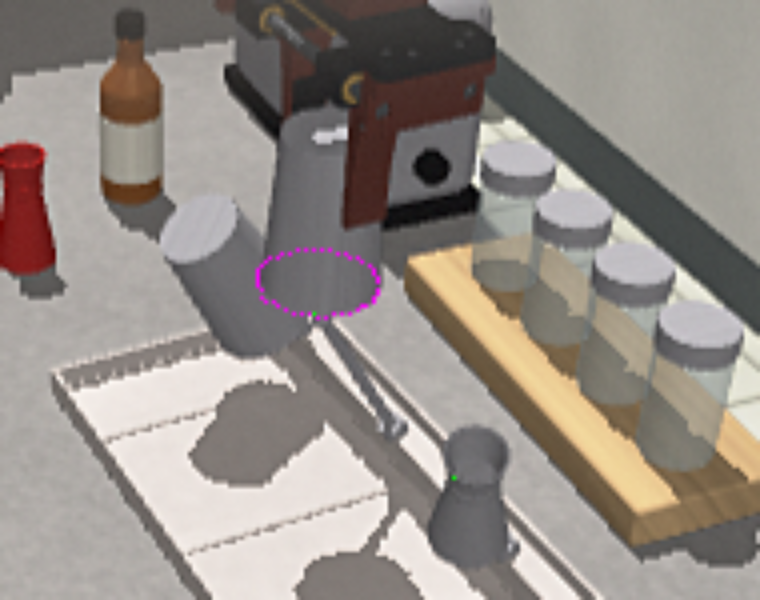

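The tumbler mouth is centred over the tall peg's ball, with the tip at crop (315,315). The jigger hangs undisturbed on the short peg. I'll lower the tumbler now.

{"method": "move_arm", "body": {
  "steps": [
    [[0,0,0.3],0,1],
    [[0,0,0.4],0,1],
    [[0,0,0.4],0,1],
    [[-0.07,0,0.3],0,1],
    [[-0.07,0,0.3],0,1],
    [[-0.07,0,0.3],0,1],
    [[-0.07,0,0.3],0,1],
    [[-0.07,0,0.3],0,1],
    [[-0.07,0,0.3],0,1],
    [[-0.07,0,0.3],0,1],
    [[-0.07,0,0.28],0,1],
    [[0,0,0],0,1],
    [[0,0,0],0,1]
  ]
}}

```text
t: 18.35
ee_pos: [690.3, -49.9, 138.1]
orientation: [0.122, -3.138, -0.0]
ft_force: [-0.2, -0.3, -0.5]
width: 57.3
grasp_force: 29.9
```

{"method": "move_arm", "body": {
  "steps": [
    [[-0.04,0,0.15],0,1],
    [[-0.04,0,0.15],0,1],
    [[-0.03,0,0.12],0,1],
    [[-0.02,0,0.1],0,1],
    [[0,0,0.05],0,1],
    [[0,0,0],0,1]
  ]
}}

```text
t: 18.85
ee_pos: [694.3, -49.6, 124.4]
orientation: [-0.121, 3.138, 0.0]
ft_force: [2.3, 1.5, -1.1]
width: 57.3
grasp_force: 29.9
```

{"method": "move_arm", "body": {
  "steps": [
    [[0.02,0,0.06],0,1],
    [[0.02,0,0.06],0,1],
    [[0.02,0,0.05],0,1],
    [[0,0,0],0,1]
  ]
}}

```text
t: 19.18
ee_pos: [692.6, -49.7, 120.4]
orientation: [-0.122, 3.138, 0.0]
ft_force: [2.5, 1.1, 0.3]
width: 57.4
grasp_force: 29.9
```

{"method": "move_arm", "body": {
  "steps": [
    [[0.02,0,0.04],0,1],
    [[0.01,0,0.04],0,1],
    [[0.01,0,0.04],0,1],
    [[0,0,0],0,1]
  ]
}}

```text
t: 19.52
ee_pos: [691.1, -49.9, 116.9]
orientation: [0.121, -3.139, -0.0]
ft_force: [1.5, 1.4, 0.7]
width: 57.5
grasp_force: 30.0
```

{"method": "move_arm", "body": {
  "steps": [
    [[0.01,0,0.04],0,1],
    [[0,0,0.04],0,1],
    [[0,0,0],0,1]
  ]
}}

```text
t: 19.77
ee_pos: [691.1, -49.9, 115.2]
orientation: [-0.121, 3.139, -0.0]
ft_force: [1.7, 1.5, 1.6]
width: 57.0
grasp_force: 30.1
```

{"method": "move_arm", "body": {
  "steps": [
    [[0.01,0,0.04],0,1],
    [[0,0,0.03],0,1],
    [[0,0,0],0,1]
  ]
}}

```text
t: 20.02
ee_pos: [691.2, -49.9, 114.8]
orientation: [-0.121, 3.138, -0.0]
ft_force: [-1.8, 1.5, 10.7]
width: 57.2
grasp_force: 30.4
```

The tumbler has bottomed out at the predicted height. I'll ease off and release.

{"method": "move_arm", "body": {
  "steps": [
    [[0,0,-0.03],0,1],
    [[0,0,0],0,1],
    [[0,0,0],0,0.33],
    [[0,0,0],0,0.3],
    [[0,0,0],0,0.25],
    [[0,0,0],0,0.15],
    [[0,0,0],0,0],
    [[0,0,0],0,0],
    [[0,0,0],0,0],
    [[0,0,0],0,0],
    [[0,0,0],0,0]
  ]
}}

```text
t: 20.93
ee_pos: [690.7, -50.0, 114.1]
orientation: [0.122, -3.139, 0.0]
ft_force: [0.9, -0.3, 0.2]
width: 87.5
grasp_force: 0.0
```

Run:
```python
from h import *
go(691,-50,240)
for c in ['side']:
    cams.get_image(c)
    for t in ['jigger','tumbler']: print(t,[(round(float(b['p']),2),np.round(b['rect']).tolist()) for b in cams.boxes_of(c,t)])
```

```text
pos [690.7 -50.  114.1] ytool 94.4 w 87.5 F [ 0.9 -0.3  0.2] t 20.9 units [-0.01 -0.   -5.03]
jigger [(0.96, [394.0, 276.0, 21.0, 39.0]), (0.86, [260.0, 212.0, 12.0, 38.0]), (0.77, [286.0, 201.0, 11.0, 32.0])]
tumbler [(0.8, [365.0, 241.0, 28.0, 45.0])]
```

Now retreat straight up, then back away towards the robot, above everything.

{"method": "move_arm", "body": {
  "steps": [
    [[0,0,-0.2],0,0],
    [[0,0,-0.4],0,0],
    [[0,0,-0.8],0,0],
    [[0,0,-1],0,0],
    [[0,0,-1],0,0],
    [[0,0,-1],0,0],
    [[0,0,-0.8],0,0],
    [[0.5,0,0],0,0],
    [[1,0,0],0,0],
    [[1,0,0],0,0],
    [[1,0,0],0,0],
    [[1,0,0],0,0],
    [[1,0,0],0,0],
    [[1,0,0],0,0],
    [[1,0,0],0,0],
    [[1,0,0],0,0],
    [[0.5,0,0],0,0],
    [[0,0,0],0,0],
    [[0,0,0],0,0],
    [[0,0,0],0,0]
  ]
}}

```text
t: 22.75
ee_pos: [468.1, -67.5, 244.9]
orientation: [-0.121, 3.137, -0.001]
ft_force: [-0.0, -0.4, 0.0]
width: 87.5
grasp_force: 0.0
```

Run:
```python
from h import *
go(691,-50,240)
tips=pickle.load(open('rack.pkl','rb'))[1]
def pred(c,tip,prof,din,th,off):   # hung cup: tip near inside bottom
    y=.074; ex=np.array([np.cos(y),np.sin(y),0]); a=-np.sin(th)*ex+[0,0,np.cos(th)]; n=np.cos(th)*ex+[0,0,np.sin(th)]; ey=np.cross([0,0,1],ex)
    ce=tip+off*n; t=np.linspace(0,6.283,40)
    P=np.concatenate([ce+(z-din)*a+r*(np.cos(t)[:,None]*n+np.sin(t)[:,None]*ey) for z,r in prof]); q=proj(c,P); lo,hi=q.min(0),q.max(0); return np.r_[(lo+hi)/2,hi-lo].round()
for c in ['side','top']:
    cams.get_image(c)
    for t,k,p,dn in [('jigger',1,JIG,58),('tumbler',0,TUM,91)]:
        e=proj(c,[tips[k]])[0]; print(c,t,[(round(float(b['p']),2),np.round(b['rect']).tolist()) for b in cams.cut_out(c,t) if abs(b['rect'][0]-e[0])<45])
        for th,off in [(.1,10 if k==0 else 3),(.4,0)]: print('  pred',th,pred(c,tips[k],p,dn,th,off))
```

```text
pos [468.1 -67.5 244.9] ytool 94.4 w 87.5 F [-0.  -0.4  0. ] t 22.8 units [-8.94  0.01  0.22]
side jigger [(0.58, [395.0, 275.0, 22.0, 37.0])]
  pred 0.1 [394. 274.  21.  43.]
  pred 0.4 [395. 273.  29.  40.]
side tumbler [(0.6, [364.0, 241.0, 28.0, 46.0]), (0.56, [396.0, 273.0, 23.0, 38.0])]
  pred 0.1 [362. 242.  29.  48.]
  pred 0.4 [364. 241.  37.  47.]
top jigger [(0.86, [378.0, 168.0, 38.0, 18.0])]
  pred 0.1 [378. 169.  23.  24.]
  pred 0.4 [378. 167.  23.  24.]
top tumbler [(0.55, [325.0, 177.0, 32.0, 29.0])]
  pred 0.1 [325. 178.  29.  33.]
  pred 0.4 [325. 175.  29.  34.]
```

Run:
```python
from h import *
tips=pickle.load(open('rack.pkl','rb'))[1]; tip=tips[1]; M={}
for c in ['side','top']:
    im=cams.get_image(c)['image']; L=cams.cut_out(c,'jigger'); e=proj(c,[tip])[0]
    b=min(L,key=lambda b:np.hypot(*(np.array(b['rect'][:2])-e))); M[c]=b['pixels']; print(c,b['p'],np.round(b['rect']),b['pixels'].sum())
y,x=np.where(M['top']); print('top mask rows:',[(r,x[y==r].min(),x[y==r].max(),(y==r).sum()) for r in np.unique(y)][::3])
t=np.linspace(0,6.283,40); best=[]
for rx in np.radians(range(-40,41,5)):
  for ry in np.radians(range(-50,21,5)):
    Q=R.from_euler('xy',[rx,ry]).as_matrix(); ious=[]
    P=[np.c_[r*np.cos(t),r*np.sin(t),np.full(40,z-58)]@Q.T+tip for z,r in JIG]
    for c in M:
        m=np.zeros((480,640),np.uint8)
        for a,b in zip(P,P[1:]): cv2.fillConvexPoly(m,cv2.convexHull(proj(c,np.r_[a,b]).round().astype(np.int32)),1)
        m=m>0; ious.append((m&M[c]).sum()/(m|M[c]).sum())
    best.append((sum(ious),np.degrees(rx).round(),np.degrees(ry).round(),np.round(ious,2).tolist(),round(min(p[:,2].min() for p in P),1)))
for b in sorted(best,key=lambda b:-b[0])[:5]: print(b)
```

```text
side 0.65 [395. 273.  23.  36.] 585
top 0.6 [377. 168.  34.  22.] 486
top mask rows: [(np.int64(158), np.int64(369), np.int64(387), np.int64(6)), (np.int64(161), np.int64(365), np.int64(392), np.int64(28)), (np.int64(164), np.int64(363), np.int64(393), np.int64(31)), (np.int64(167), np.int64(362), np.int64(393), np.int64(32)), (np.int64(170), np.int64(363), np.int64(393), np.int64(31)), (np.int64(173), np.int64(364), np.int64(390), np.int64(27)), (np.int64(176), np.int64(367), np.int64(375), np.int64(9))]
(np.float64(1.4366602506924557), np.float64(15.0), np.float64(-20.0), [0.71, 0.72], np.float64(47.0))
(np.float64(1.4115239154616241), np.float64(10.0), np.float64(-15.0), [0.65, 0.76], np.float64(47.0))
(np.float64(1.4073025286451746), np.float64(10.0), np.float64(-20.0), [0.68, 0.73], np.float64(46.9))
(np.float64(1.4028418729365413), np.float64(15.0), np.float64(-15.0), [0.66, 0.74], np.float64(46.9))
(np.float64(1.345194904930883), np.float64(20.0), np.float64(-20.0), [0.66, 0.69], np.float64(47.3))
```

```bash
python3 -c "
from h import *
print(ctrl.close_job())"
```

```text
the job is handed in; nothing more can be done
None
```

The tumbler is hung on the free tall peg and the jigger, wide mouth down, on the short peg; both are released and the arm is clear, and I handed the job in at about 23 s, though the hand-in returned no verdict.

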